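Slide the stone tray out over the shelf's front edge

ROBOT

A 6-joint arm with a two-finger parallel gripper is mounted at the origin on a cart in front of the work surface, level with it; the furniture and walls round the work are solid. World frame = base frame: x ahead of the robot, y to its left, z up, the work surface at z = 0. Lengths are in m, angles in rad, forces in N, time in s.
With the tool pointing down it reaches from about 0.3 to 0.875 m from the base axis. Payload 6.4 kg.
Tool frame: the origin (TCP) lies midway between the tips of the shut fingers; the grasp point (between the pads) lies 19 mm behind it; z points along the fingers, y is the direction in which the jaws open and shut (so a half turn about z gives the same grasp; the last joint's range is limited). The gripper opens to 85 mm and grips with 20 to 120 N. Pads are 22 mm wide; open, the fingers measure 114 mm over their backs; the gripper's body (76 mm by 85 mm) begins 54 mm behind the grasp point. The pads swing forward as they close: fully open they stand 13 mm farther back than shut.
Start: joints at [-1.524, 0.181, 1.607, -0, 1.354, -0.206], TCP at [0.144, -0.557, 0.231] pointing down, gripper open.
Joint ranges: [-2.99, 2.99], [-0.89, 2.07], [0.3, 2.58], [-1.14, 4.28], [0, 2.63], [-3.12, 3.12]. Speed limits (rad/s): [2.57, 2.57, 3.01, 3.14, 3.14, 3.14].

INTERFACE

Orientations are given as a unit quaternion [w, x, y, z].
In Python, from bench import ctrl, optics, ticket gives the robot as it stands. The module is installed in compiled form; this text tells all that it offers.
- The arm moves only by the tool step_arm, never from a script. Its argument "targets" is text: rows parted by semicolons, each of 6 numbers parted by spaces: the shift along the tool's x, y, z in mm, then the turn, a rotation vector about the tool's x, y, z in rad. In form: dx dy dz rx ry rz; .... A call has 1 to 8 rows; each row is the pose to reach, as a shift and turn from the pose commanded when the call began, along the tool's axes at that moment; what a row does not reach only later rows make up. A row lasts 1/8 s, in which the tool goes at most 62.5 mm and 10.7 degrees, less where a joint would pass 70% of its speed; a pose out of reach is approached as far as the arm can. A call with a gripper value outside its range is refused whole. "grip" is the opening in per cent of the stroke, from 0 (shut) to 100 (fully open), set as the call begins (left out, the last holds). The fingers move at their own pace and stop on an object; the grip force is fixed at half the most. Time passes only in rows, so rows that repeat a pose let the fingers close. It gives the time, the measured TCP pose, the force and the opening at its end, in the units of the state.
- ctrl.get_obs(): the state, without advancing time (a new reading comes with each control period).
- optics.camera(name): name is "scene" or "top"; returns a dict with "image" (420x560x3 uint8, red, green, blue), "mtx" (3x3 intrinsics, pixels), "xyz" and "orientation" of the camera in the world. Camera axes: x right, y up, looking along -z (the intrinsics and any distortion apply to the point x, -y, -z); pixel columns grow to the right and rows downward; lengths in m; the calibration is good to about 2 mm. A picture is of the moment at which its call begins. There is no depth.
- ticket.hand_in(): hands the job in, once; it reports no verdict.
The state is a dict: "time_s": time; "q": joint angles; "dq": joint speeds; "joint_efforts": joint torques, N m; "eef_pos": TCP position; "eef_rot": TCP orientation; "wrist_force": force on the tool from outside, world axes, zero at the start; "torque": the same for the moment, N m; "opening": opening from 0.0 (shut) to 1.0 (fully open).
Only numpy, scipy, OpenCV 4.12 (cv2) and the standard library are available. Lean on these libraries where they do the work, as an engineer would, in place of code of your own. Each camera call takes 0.05 s, during which the arm holds its last target.

TASK

The marble tray lies flat on the low wooden shelf, so I cannot get my fingers under it. Without grasping or lifting anything, push the tray along the shelf towards yourself until its front edge sticks out about 5 cm past the shelf's front edge, square to it, and then let go and move clear. The pepper shaker must ride along standing on the tray: do not touch it, and leave the mug, the candle and the glass where they are.

Things in the scene. Friction and masses are not known exactly. Their poses are not given: they have to be found in the camera images.
- riser: Low wooden worktop shelf, fixed to the worktop: a board 300 mm deep (its x) by 360 mm wide (its y), 18 mm thick, on two side legs; its top is 60 mm above the worktop. Origin at worktop height under the board's centre; x points from the front edge (the side nearest the robot, at x = -150 mm) to the back edge (+150 mm), y to the left, z up. It stands somewhat turned from start to start.
- riser_front (a point): Middle of the shelf's front edge, at the height of its top (60 mm above the worktop). Axes as the shelf's: x points from the front edge inward.
- tray: Loose rectangular slab tray of white-grey marble lying flat on the shelf, 200 mm (its x, front to back) by 270 mm (its y, left to right) by 12 mm thick, 0.5 to 0.8 kg, slides with ordinary friction. Origin at the centre of its underside; its front edge is at x = -100 mm, its rear edge at x = +100 mm. It starts wholly on the shelf, up to 0.2 rad askew to it, with room behind its rear edge for fingertips.
- tray_front (a point): Middle of the tray's front lower edge; axes as the tray's. In the shelf's directions it should end 50 mm in front of the point riser_front.
- pepper: Glass pepper shaker with a grey cap, 44 mm across and 90 mm tall, standing loose on the front half of the tray. Origin at the centre of its underside, z up.
- mug: Spotted mug with a handle, 92 x 127 x 93 mm, standing on the worktop to the right of the shelf. Origin at the centre of its underside.
- candle: Glass jar with a candle, 88 mm across, 101 mm tall, on the worktop to the right of the shelf. Origin at the centre of its underside.
- glass: Small clear drinking glass, 50 mm across, 63 mm tall, on the worktop to the left of the shelf. Origin at the centre of its underside.
Mind the look-alikes: they are no part of the job. What is shaped like the pepper but black or orange is not meant.

How it is judged:
At the end, for the whole second after the job is handed in: The tray lies flat and still on the shelf, the middle of its front edge 35 to 65 mm past the shelf's front edge, its edges within 0.12 rad (7 degrees) of square to the shelf, and the pepper shaker stands upright and still on it (x of tray_front in the frame of riser_front between -0.065 and -0.035 m and angle between the x axis of tray and the x axis of riser, either way round below 0.12 rad and z of tray_front in the frame of riser_front between -0.003 and 0.003 m and angle between tray's own z axis and vertical below 0.03 rad and linear speed of tray below 0.01 m/s and z of pepper in the frame of tray between 0.008 and 0.016 m and angle between pepper's own z axis and vertical below 0.1 rad and linear speed of pepper below 0.02 m/s); the robot touches nothing.
It fails at once if the tray is lifted or tipped (15 mm up, or 0.1 rad) (z of tray_front in the frame of riser_front above 0.015 m or angle between tray's own z axis and vertical above 0.1 rad).
It fails at once if the robot touches the pepper shaker (more than 0.5 N) (contact force between any of the fingers, the arm and pepper above 0.5 N).
It fails at once if the pepper shaker tips (0.3 rad) (angle between pepper's own z axis and vertical above 0.3 rad).
It fails at once if the mug, the candle or the glass is moved more than 20 mm (distance of any of mug, candle, glass from where it was at the start of the episode above 0.02 m).
It also fails if it takes over 38 s, if anything falls off the work surface, if the arm or the gripper's body presses on something with over 40 N, if the wrist force passes 120 N, or if a joint passes its speed limit or range.

## Working session

There is one attempt and no reset: what is moved stays moved. The work goes in short steps, Python scripts to look and compute and a tool call to move; the robot and the scene stay as the last step left them, time stands still between calls to the robot, and variables do not carry over. Pictures are saved under pics/ and viewed, and the job is handed in when it is done.

Besides the shell and the picture viewer there is one more tool, called after "Call:" in YAML: its name, and indented under it one key for each argument. step_arm: Moves the arm, as the interface text tells. Its arguments: {"type":"object","properties":{"targets":{"type":"string"},"grip":{"type":"number"}},"required":["targets"]}

```bash
mkdir -p pics; python3 - <<'E'
from bench import ctrl, optics
import cv2
o=ctrl.get_obs();print(o['time_s'],o['eef_pos'],o['eef_rot'],o['opening'])
for n in('scene','top'):
    c=optics.camera(n);cv2.imwrite(f'pics/{n}0.png',c['image'][:,:,::-1]);print(n,c['mtx'],c['xyz'],c['orientation'],[k for k in c])
E
```

```text
0.0 [ 0.14379694 -0.55615543  0.23034877] [-8.82434963e-04  9.92023601e-01  1.26049160e-01  8.02134531e-05] 0.9998012275678689
scene [[451.40328848   0.         282.40515722]
 [  0.         451.40328848 215.16064266]
 [  0.           0.           1.        ]] [ 0.37043384 -1.02664621  1.23884903] [ 0.9321087   0.35664514 -0.02185034 -0.0591623 ] ['image', 'mtx', 'xyz', 'orientation']
top [[536.92180616   0.         280.51744839]
 [  0.         536.92180616 207.6893483 ]
 [  0.           0.           1.        ]] [-0.67093976  0.2264185   1.60108924] [-0.59775122 -0.20697442  0.25836907  0.73013731] ['image', 'mtx', 'xyz', 'orientation']
```

View pics/scene0.png

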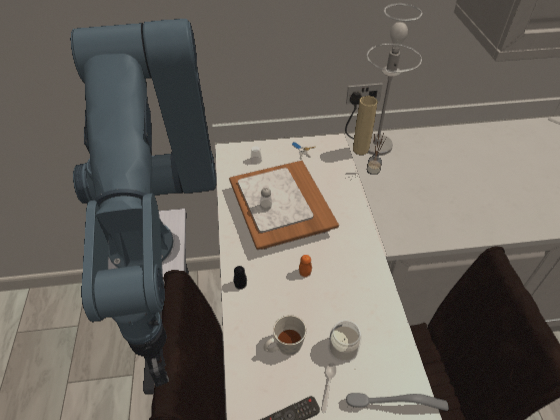

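View pics/top0.png

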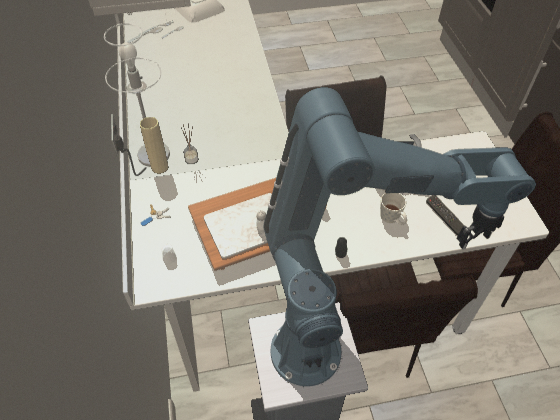

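```bash
cat > h.py <<'E'
import numpy as np, cv2
from scipy.spatial.transform import Rotation as R
def rot(q): return R.from_quat([q[1],q[2],q[3],q[0]]).as_matrix()
def plane(c,px,z):
    K=c['mtx'];px=np.atleast_2d(px).astype(float)
    d=np.c_[(px[:,0]-K[0,2])/K[0,0],-(px[:,1]-K[1,2])/K[1,1],-np.ones(len(px))]@rot(c['orientation']).T
    o=np.array(c['xyz']);return o+d*((z-o[2])/d[:,2])[:,None]
def proj(c,P):
    P=(np.atleast_2d(P)-np.array(c['xyz']))@rot(c['orientation']);K=c['mtx']
    return np.c_[K[0,0]*P[:,0]/-P[:,2]+K[0,2],K[1,1]*-P[:,1]/-P[:,2]+K[1,2]]
E
python3 - <<'E'
from h import *
from bench import optics
c=optics.camera('scene');im=c['image'][:,:,::-1].copy()
x0,y0,w,h=210,140,150,115
cv2.imwrite('pics/crop_s0.png',cv2.resize(im[y0:y0+h,x0:x0+w],None,fx=5.2,fy=5.2,interpolation=cv2.INTER_CUBIC))
c2=optics.camera('top');im2=c2['image'][:,:,::-1].copy()
cv2.imwrite('pics/crop_t0.png',cv2.resize(im2[165:280,140:290],None,fx=5.2,fy=5.2,interpolation=cv2.INTER_CUBIC))
hsv=cv2.cvtColor(im,cv2.COLOR_BGR2HSV)
m=cv2.inRange(hsv,(3,90,60),(20,255,255));m[:130]=0;m[255:]=0;m[:,:220]=0;m[:,345:]=0
print(hsv[230,290],hsv[200,240],hsv[195,290])
cs,_=cv2.findContours(m,cv2.RETR_EXTERNAL,cv2.CHAIN_APPROX_NONE);k=max(cs,key=cv2.contourArea)
hull=cv2.convexHull(k);print('hull',cv2.approxPolyDP(hull,3,True).reshape(-1,2).tolist())
inner=np.zeros_like(m);cv2.drawContours(inner,[k],-1,255,-1);t=inner&~m
t=cv2.morphologyEx(t,cv2.MORPH_OPEN,np.ones((3,3)))
ts,_=cv2.findContours(t,cv2.RETR_EXTERNAL,cv2.CHAIN_APPROX_NONE);tk=max(ts,key=cv2.contourArea)
print('tray',cv2.approxPolyDP(cv2.convexHull(tk),3,True).reshape(-1,2).tolist(),cv2.contourArea(tk))
E
```

```text
[ 12 145 135] [ 12 147 147] [ 17  33 193]
hull [[302, 161], [338, 225], [256, 248], [229, 178]]
tray [[287, 168], [312, 217], [260, 232], [238, 180]] 3041.0
```

View pics/crop_s0.png

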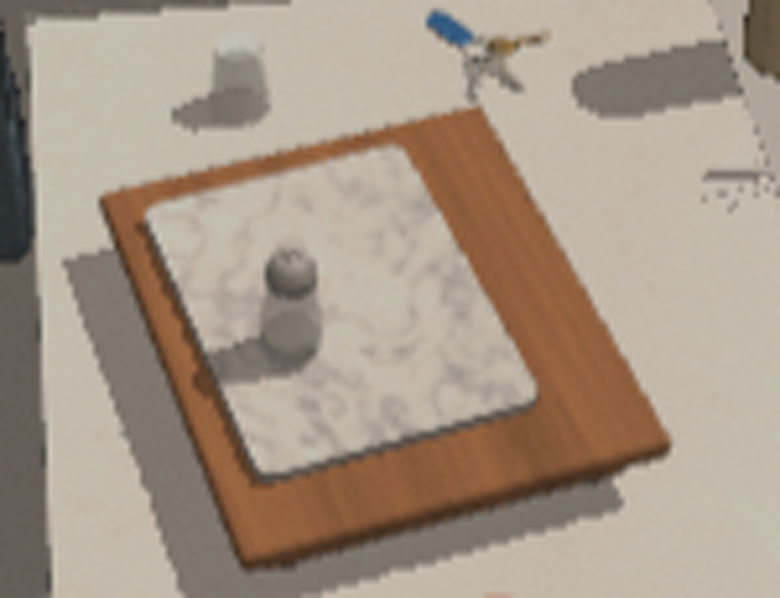

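View pics/crop_t0.png

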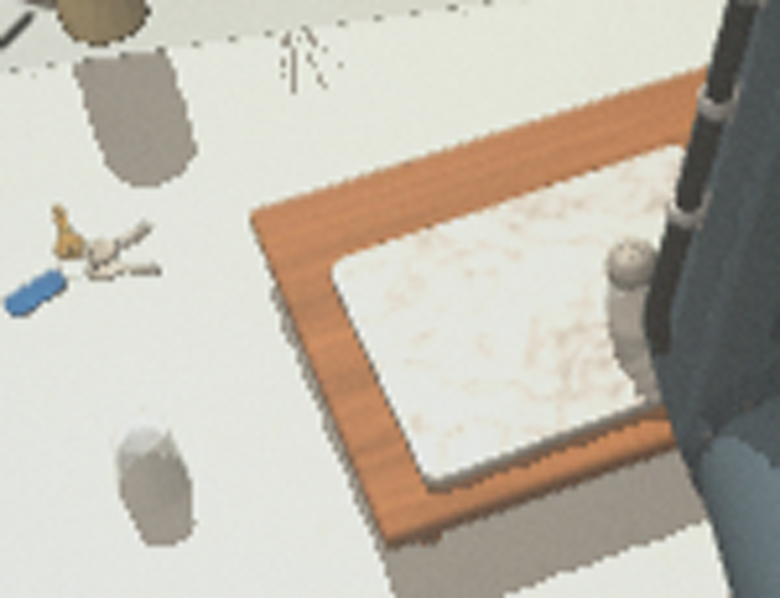

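```bash
cat >> h.py <<'E'
def fit(P,L,W):
    # corners order FL,BL,BR,FR ; rigid fit of rectangle
    M=np.array([[-L/2,W/2],[L/2,W/2],[L/2,-W/2],[-L/2,-W/2]]);P=P[:,:2]
    c=P.mean(0);H=M.T@(P-c);a=np.arctan2(H[0,1]-H[1,0],H[0,0]+H[1,1])
    rm=np.array([[np.cos(a),-np.sin(a)],[np.sin(a),np.cos(a)]])
    return c,a,(P-c-M@rm.T)*1000
E
python3 - <<'E'
from h import *
from bench import optics,ctrl
np.set_printoptions(precision=4,suppress=True)
c=optics.camera('scene')
f=lambda a:np.array(a)/5.2+[210,140]-0.4
S=plane(c,f([(101,196),(486,107),(669,437),(246,555)]),.06)
T=plane(c,f([(144,207),(408,145),(540,395),(259,472)]),.072)
print(S[:,:2],T[:,:2])
s,sa,r=fit(S,.3,.36);print('shelf',s,sa,'\n',r)
t,ta,r=fit(T,.2,.27);print('tray',t,ta,'\n',r)
d=t-s;ca,si=np.cos(sa),np.sin(sa);print('tray centre in shelf',d@[ca,si],d@[-si,ca],'ang',ta-sa)
print('front mid in shelf x', d@[ca,si]-.1*np.cos(ta-sa)+.15)
p=plane(c,f([(290,343)]),.072);pc=plane(c,f([(291,272)]),.158);print('pepper base',p,'cap',pc)
g=plane(c,f([(240,105)]),0.0);print('glass',g)
c2=optics.camera('top')
g=lambda a:np.array(a)/5.2+[140,165]-.4
print('top: shelf BL,FL',plane(c2,g([(252,214),(390,540)]),.06)[:,:2],'tray BL,FL',plane(c2,g([(333,262),(432,485)]),.072)[:,:2])
print('pepper cap top',plane(c2,g([(632,255)]),.16))
E
```

```text
[[ 0.3252  0.2389]
 [ 0.619   0.2998]
 [ 0.6878 -0.0416]
 [ 0.4008 -0.1047]] [[ 0.3557  0.2106]
 [ 0.5528  0.2519]
 [ 0.6069 -0.0044]
 [ 0.4149 -0.0473]]
shelf [0.5082 0.0981] 0.20880596680760968 
 [[ 1.0413 -4.1931]
 [ 1.3575 -5.4872]
 [-4.4382  5.2516]
 [ 2.0393  4.4287]]
tray [0.4826 0.1027] 0.21544695019408353 
 [[-0.2926 -2.6082]
 [ 1.3913 -4.0517]
 [-2.1985  3.3907]
 [ 1.0999  3.2693]]
tray centre in shelf -0.024089262193006777 0.009791232678621415 ang 0.006640983386473842
front mid in shelf x 0.025912942931905852
pepper base [[0.4463 0.064  0.072 ]] cap [[0.4477 0.0463 0.158 ]]
glass [[0.4377 0.3947 0.    ]]
top: shelf BL,FL [[0.6104 0.3022]
 [0.3217 0.2402]] tray BL,FL [[0.5467 0.2506]
 [0.3505 0.208 ]]
pepper cap top [[0.4444 0.0567 0.16  ]]
```

Call:
step_arm:
  targets: "39 -34 -5 0 0 0; 79 -69 -10 0 0 0; 118 -103 -15 0 0 0; 158 -137 -20 0 0 0; 197 -171 -20 0 0 0; 236 -206 -20 0 0 0; 276 -240 -20 0 0 0; 315 -274 -20 0 0 0"
  grip: 100

```text
time_s: 1.3
eef_pos: [0.3811, -0.2112, 0.2516]
eef_rot: [0.0, 0.992, 0.126, 0.0]
wrist_force: [0.8, -0.2, -0.2]
opening: 1.0
```

Call:
step_arm:
  targets: "39 -34 0 0 0 0.005; 79 -69 0 0 0 0.01; 118 -103 0 0 0 0.015; 158 -137 0 0 0 0.02; 197 -171 0 0 0 0.025; 236 -206 0 0 0 0.03; 276 -240 0 0 0 0.035; 315 -274 0 0 0 0.04"

```text
time_s: 2.3
eef_pos: [0.6176, 0.1331, 0.2512]
eef_rot: [0.0, 0.994, 0.106, 0.0]
wrist_force: [0.6, -1.2, 0.4]
opening: 0.997
```

```bash
python3 - <<'E'
from h import *
from bench import optics,ctrl
o=ctrl.get_obs();print(o['eef_pos'],o['eef_rot'],o['q'])
c=optics.camera('scene');im=c['image'][:,:,::-1]
cv2.imwrite('pics/s1.png',cv2.resize(im[60:280,180:380],None,fx=2.7,fy=2.7,interpolation=cv2.INTER_CUBIC))
c=optics.camera('top');im=c['image'][:,:,::-1]
cv2.imwrite('pics/t1.png',cv2.resize(im[80:300,130:360],None,fx=2.7,fy=2.7,interpolation=cv2.INTER_CUBIC))
E
```

```text
[0.61758282 0.13305261 0.2512253 ] [6.38291332e-05 9.94341328e-01 1.06232352e-01 8.37467065e-05] [ 2.46927382e-02  2.89884046e-01  1.43447492e+00 -1.14911636e-04
  1.41705633e+00  1.38264028e+00]
```

View pics/s1.png

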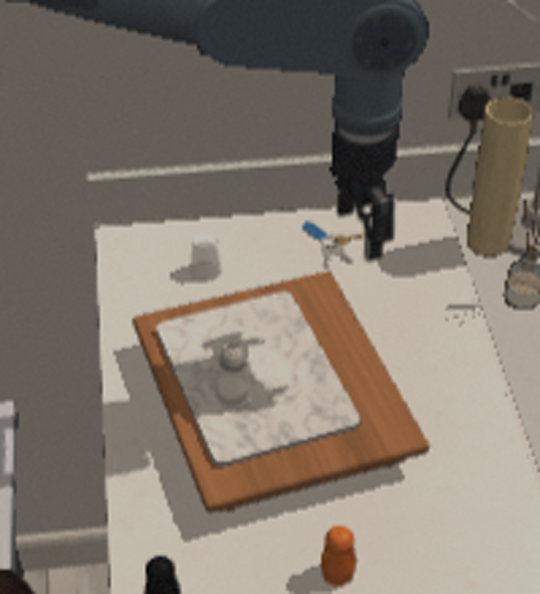

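View pics/t1.png

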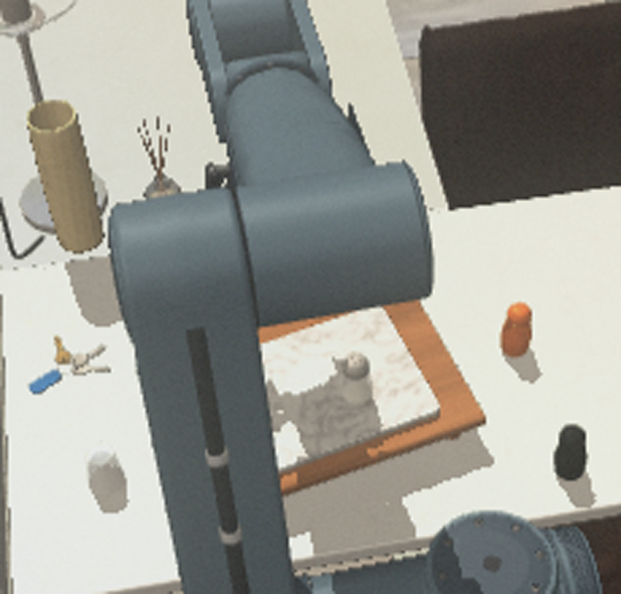

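Call:
step_arm:
  targets: "0 0 40 0 0 0; 0 0 90 0 0 0; 0 0 135 0 0 0; 0 0 165 0 0 0; 0 0 170 0 0 0; 0 0 170 0 0 0"

```text
time_s: 3.15
eef_pos: [0.6172, 0.1312, 0.0821]
eef_rot: [0.0, 0.994, 0.106, 0.0]
wrist_force: [-0.1, 0.1, 0.5]
opening: 0.995
```

```bash
python3 - <<'E'
from h import *
from bench import optics,ctrl
o=ctrl.get_obs();print(o['eef_pos'],o['wrist_force'])
c=optics.camera('scene');im=c['image'][:,:,::-1]
cv2.imwrite('pics/s2.png',cv2.resize(im[110:260,210:350],None,fx=4,fy=4,interpolation=cv2.INTER_CUBIC))
print(proj(c,[o['eef_pos']]))
E
```

```text
[0.61717189 0.13119328 0.08207652] [-0.14685191  0.11054789  0.45788503]
[[309.98370598 186.00934811]]
```

View pics/s2.png

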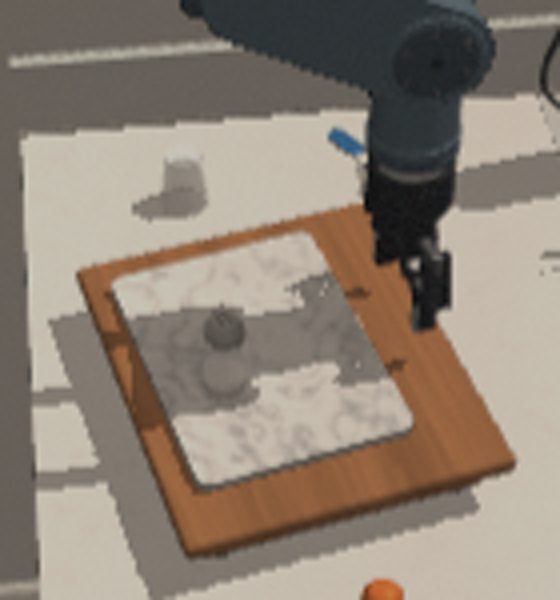

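Call:
step_arm:
  targets: "0 0 10 0 0 0; 0 0 20 0 0 0; 0 0 26 0 0 0; 0 0 29 0 0 0; 0 0 30 0 0 0; 0 0 30 0 0 0"

```text
time_s: 3.95
eef_pos: [0.6169, 0.1314, 0.0514]
eef_rot: [0.0, 0.994, 0.106, 0.0]
wrist_force: [-0.8, -0.0, 0.3]
opening: 1.001
```

Call:
step_arm:
  targets: "0 0 1 0 0 0; 0 0 2 0 0 0; 0 0 2 0 0 0"

```text
time_s: 4.32
eef_pos: [0.6167, 0.1314, 0.0492]
eef_rot: [-0.0, 0.994, 0.106, -0.0]
wrist_force: [0.1, -1.0, -0.9]
opening: 0.998
```

Call:
step_arm:
  targets: "0 0 1 0 0 0; 0 0 2 0 0 0; 0 0 2 0 0 0"

```text
time_s: 4.7
eef_pos: [0.6166, 0.1314, 0.0472]
eef_rot: [-0.0, 0.994, 0.106, -0.0]
wrist_force: [0.2, 0.4, -0.7]
opening: 0.998
```

Call:
step_arm:
  targets: "-2 0 -1 0 0 0; -6 0 -2 0 0 0; -10 0 -2 0 0 0; -14 0 -2 0 0 0; -17 0 -2 0 0 0; -19 0 -2 0 0 0; -20 0 -2 0 0 0; -20 0 -2 0 0 0"

```text
time_s: 5.7
eef_pos: [0.5972, 0.1272, 0.0493]
eef_rot: [-0.0, 0.994, 0.106, 0.0]
wrist_force: [0.5, 0.2, -0.4]
opening: 1.0
```

```bash
python3 - <<'E'
from h import *
from bench import optics,ctrl
o=ctrl.get_obs();print(o['eef_pos'],o['wrist_force'])
c=optics.camera('scene');im=c['image'][:,:,::-1]
cv2.imwrite('pics/s3.png',cv2.resize(im[140:255,210:350],None,fx=5.2,fy=5.2,interpolation=cv2.INTER_CUBIC))
E
```

```text
[0.59723446 0.12718453 0.04932221] [ 0.5068624   0.19664082 -0.41551084]
```

View pics/s3.png

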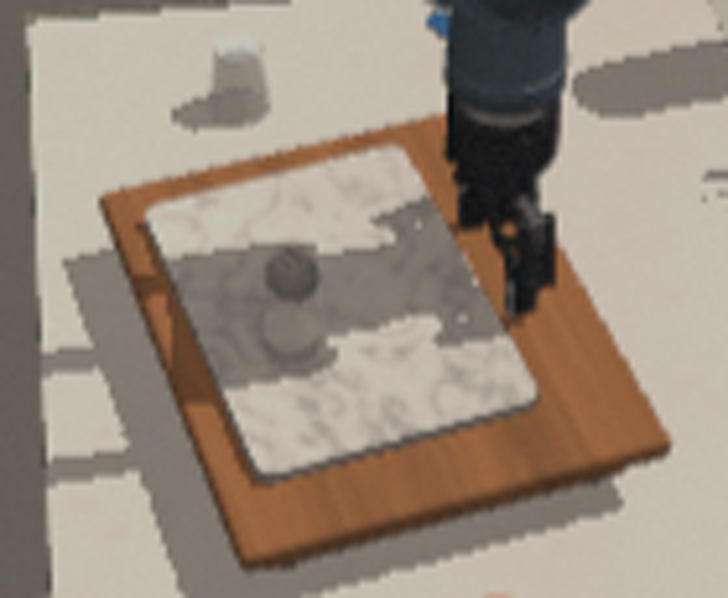

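Call:
step_arm:
  targets: "-1 0 0 0 0 0; -3 0 0 0 0 0; -5 0 0 0 0 0; -7 0 0 0 0 0; -9 0 0 0 0 0; -11 0 0 0 0 0; -13 0 0 0 0 0; -15 0 0 0 0 0"

```text
time_s: 6.75
eef_pos: [0.5828, 0.1239, 0.0494]
eef_rot: [0.0, 0.994, 0.106, 0.0]
wrist_force: [2.7, 0.1, -2.0]
opening: 1.0
```

Call:
step_arm:
  targets: "-2 0 0 0 0 0; -5 0 0 0 0 0; -8 0 0 0 0 0; -11 0 0 0 0 0; -14 0 0 0 0 0; -17 0 0 0 0 0; -19 0 0 0 0 0; -20 0 0 0 0 0"

```text
time_s: 7.75
eef_pos: [0.563, 0.1198, 0.0494]
eef_rot: [0.0, 0.994, 0.106, 0.0]
wrist_force: [4.3, -0.1, 0.0]
opening: 1.001
```

```bash
python3 - <<'E'
from h import *
from bench import optics,ctrl
o=ctrl.get_obs();print(o['eef_pos'],o['wrist_force'])
c=optics.camera('scene');im=c['image'][:,:,::-1]
cv2.imwrite('pics/s4.png',cv2.resize(im[140:255,210:360],None,fx=5.2,fy=5.2,interpolation=cv2.INTER_CUBIC))
E
```

```text
[0.56302055 0.11978562 0.04942022] [ 4.27369381e+00 -6.94524317e-02  8.00102980e-04]
```

View pics/s4.png

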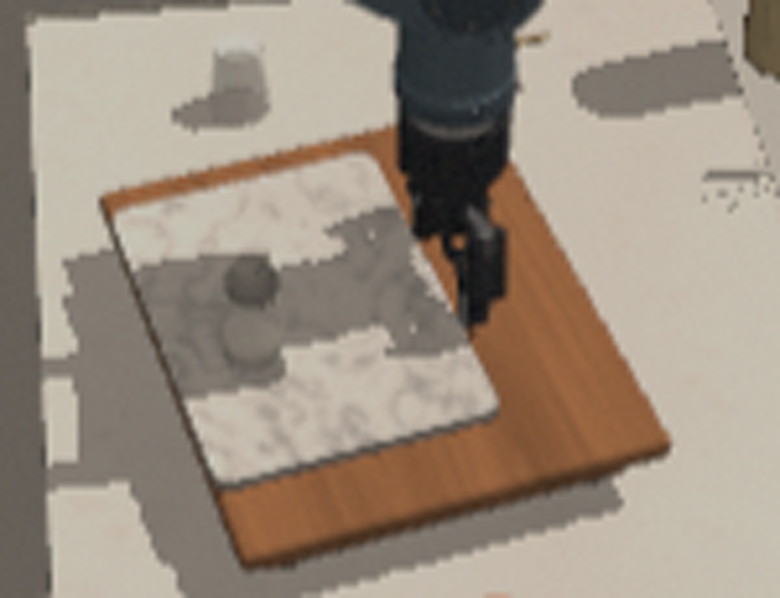

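```bash
python3 - <<'E'
from h import *
from bench import optics
c=optics.camera('scene')
f=lambda a:np.array(a)/5.2+[210,140]-0.4
T=plane(c,f([(105,212),(373,150),(500,408),(220,486)]),.072)
s,sa=np.array([.5082,.0981]),.209
t,ta,r=fit(T,.2,.27);print(r)
d=t-s;print('front x',d@[np.cos(sa),np.sin(sa)]-.1+.15,'ang',ta-sa)
E
```

```text
[[-1.5405557   0.44267171]
 [ 1.79327814 -0.87575333]
 [-2.98612145  0.83391137]
 [ 2.73339901 -0.40082975]]
front x -0.0017395820886842717 ang 0.0032353362736344538
```

Call:
step_arm:
  targets: "-1 0 0 0 0 0; -3 0 0 0 0 0; -6 0 0 0 0 0; -9 0 0 0 0 0; -12 0 0 0 0 0; -15 0 0 0 0 0; -18 0 0 0 0 0; -21 0 0 0 0 0"

```text
time_s: 8.85
eef_pos: [0.5424, 0.1154, 0.0494]
eef_rot: [0.0, 0.994, 0.106, 0.0]
wrist_force: [6.1, 0.6, 0.7]
opening: 1.003
```

Call:
step_arm:
  targets: "-3 0 0 0 0 0; -6 0 0 0 0 0; -9 0 0 0 0 0; -12 0 0 0 0 0; -15 0 0 0 0 0; -17 0 0 0 0 0; -19 0 0 0 0 0; -19 0 0 0 0 0"

```text
time_s: 9.85
eef_pos: [0.5237, 0.1113, 0.0494]
eef_rot: [0.0, 0.994, 0.106, -0.0]
wrist_force: [2.3, 1.2, 2.4]
opening: 1.001
```

```bash
python3 - <<'E'
from h import *
from bench import optics,ctrl
o=ctrl.get_obs();print(o['eef_pos'],o['wrist_force'])
c=optics.camera('scene');im=c['image'][:,:,::-1]
cv2.imwrite('pics/s5.png',cv2.resize(im[140:255,210:360],None,fx=5.2,fy=5.2,interpolation=cv2.INTER_CUBIC))
E
```

```text
[0.52367373 0.11128885 0.04937363] [2.32184398 1.16095004 2.44185805]
```

View pics/s5.png

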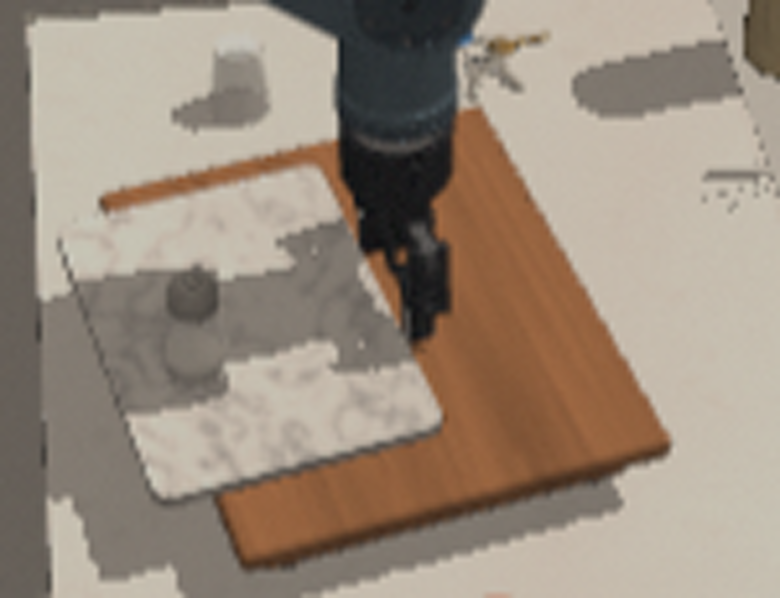

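```bash
python3 - <<'E'
from h import *
from bench import optics
c=optics.camera('scene')
f=lambda a:np.array(a)/5.2+[210,140]-0.4
T=plane(c,f([(54,229),(319,164),(444,416),(158,499)]),.072)
s,sa=np.array([.5082,.0981]),.209
t,ta,r=fit(T,.2,.27);print(r)
d=t-s;print('front x',d@[np.cos(sa),np.sin(sa)]-.1+.15,'ang',ta-sa)
# contact based: TCP x in shelf
E
```

```text
[[ 1.65362647 -3.51396163]
 [ 1.2210264  -3.80757577]
 [-2.86251843  5.09078782]
 [-0.01213444  2.23074958]]
front x -0.04153853385148468 ang 0.012670893432756736
```

Call:
step_arm:
  targets: "-1 0 0 0 0 0; -3 0 0 0 0 0; -5 0 0 0 0 0; -7 0 0 0 0 0; -8 0 0 0 0 0; -8 0 0 0 0 0"

```text
time_s: 10.7
eef_pos: [0.5162, 0.1097, 0.0494]
eef_rot: [-0.0, 0.994, 0.106, 0.0]
wrist_force: [4.1, 0.9, 2.0]
opening: 1.001
```

Call:
step_arm:
  targets: "3 0 0 0 0 0; 9 0 0 0 0 0; 17 0 0 0 0 0; 25 0 0 0 0 0; 32 0 0 0 0 0; 36 0 -2 0 0 0; 38 0 -10 0 0 0; 40 0 -25 0 0 0"

```text
time_s: 11.7
eef_pos: [0.5547, 0.1181, 0.0747]
eef_rot: [-0.0, 0.994, 0.106, -0.001]
wrist_force: [-0.9, 0.5, 0.7]
opening: 1.003
```

Call:
step_arm:
  targets: "3 0 -25 0 0 0; 10 0 -60 0 0 0; 20 0 -100 0 0 0; 30 0 -140 0 0 0; 50 0 -170 0 0 0; 70 0 -180 0 0 0; 80 0 -185 0 0 0; 80 0 -185 0 0 0"

```text
time_s: 12.7
eef_pos: [0.6334, 0.1351, 0.2595]
eef_rot: [-0.0, 0.994, 0.106, -0.0]
wrist_force: [0.7, 0.3, -0.2]
opening: 1.0
```

```bash
python3 - <<'E'
from h import *
from bench import optics,ctrl
o=ctrl.get_obs();print(o['time_s'],o['eef_pos'],o['wrist_force'])
c=optics.camera('scene');im=c['image'][:,:,::-1]
cv2.imwrite('pics/s6.png',cv2.resize(im[140:255,210:360],None,fx=5.2,fy=5.2,interpolation=cv2.INTER_CUBIC))
cv2.imwrite('pics/s6f.png',im)
c=optics.camera('top');cv2.imwrite('pics/t6.png',c['image'][:,:,::-1])
E
```

```text
12.7 [0.63337598 0.13508167 0.25949361] [ 0.655936    0.34613116 -0.17163112]
```

View pics/s6.png

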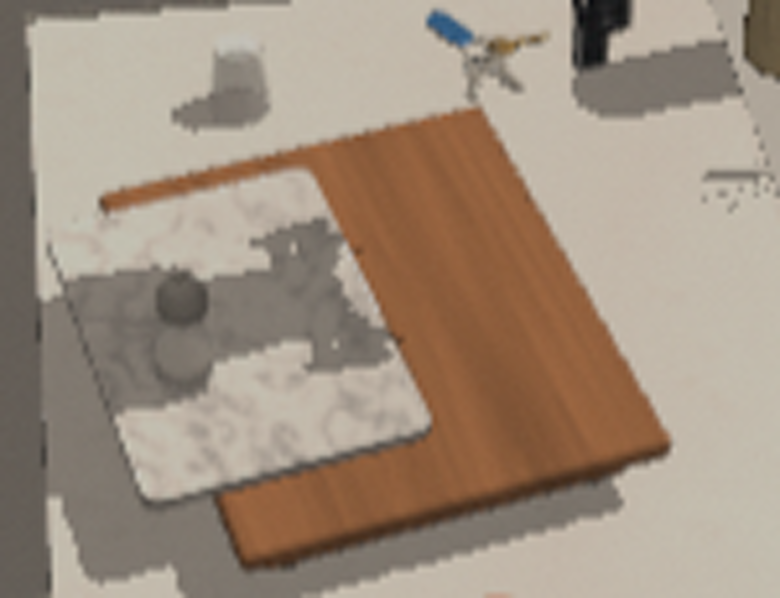

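View pics/s6f.png

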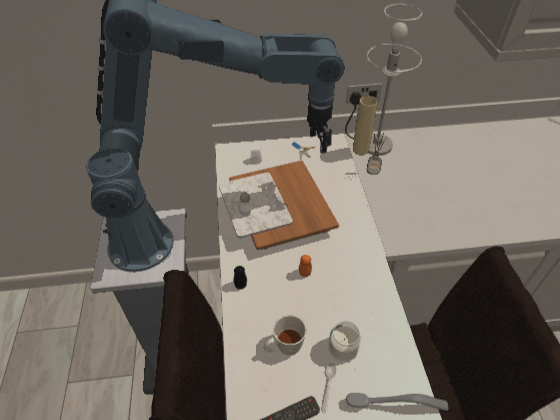

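View pics/t6.png

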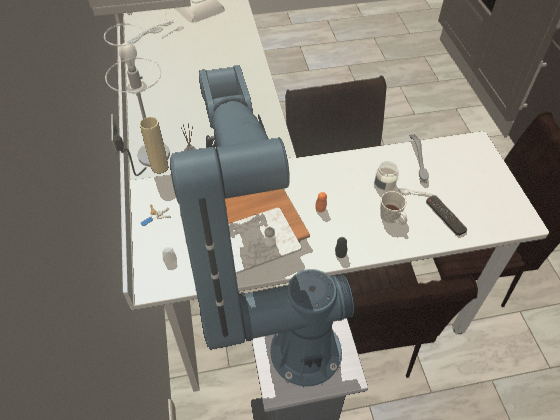

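```bash
python3 - <<'E'
from h import *
from bench import optics
c=optics.camera('scene')
f=lambda a:np.array(a)/5.2+[210,140]-0.4
T=plane(c,f([(42,231),(311,167),(434,421),(146,500)]),.072)
s,sa=np.array([.5082,.0981]),.209
t,ta,r=fit(T,.2,.27);print(r)
u=np.array([np.cos(sa),np.sin(sa)]);d=t-s;print('front x',d@u-.1+.15,'ang',ta-sa)
S=plane(c,f([(101,196),(486,107),(669,437),(246,555)]),.06)[:,:2]
# edge-to-edge, each in shelf dir
print('front gap',((T[0,:2]+T[3,:2])/2-(S[0]+S[3])/2)@u,'rear gap',((S[1]+S[2])/2-(T[1,:2]+T[2,:2])/2)@u)
E
```

```text
[[-0.08459526 -3.4535631 ]
 [ 1.6460019  -4.21044169]
 [-2.06949446  3.95127463]
 [ 0.50808783  3.71273016]]
front x -0.04912135592642797 ang 0.007345554460367415
front gap -0.05039520745579625 rear gap 0.1478061762348933
```

```bash
python3 -c "
from bench import ticket
print(ticket.hand_in())"
```

```text
the job is handed in; nothing more can be done
None
```

I pushed the tray towards the robot with both open fingertips behind its rear edge, then backed off, lifted clear and handed the job in at about 12.8 s.

| Check (last pictures) | Result | Required |
|---|---|---|
| Tray front edge past the shelf's front edge | about 49–50 mm | 35–65 mm |
| Squareness to the shelf | about 0.007 rad | below 0.12 rad |

- **Pepper shaker:** the grey-capped one still stands upright on the tray. The arm stayed well behind it, and no force reading suggested a touch.
- **Mug, candle and glass:** they look unmoved in the pictures; I judged this by eye and did not measure it.
- **Robot:** the gripper is about 0.2 m above the shelf, behind the tray, and touches nothing. Wrist force during the push read about 6 N at most.
- **Disagreements:** the two cameras differed by 2–7 mm in absolute position, and the corner fits left up to about 5 mm of error, mostly along the shelf's width. Two ways of measuring the overhang from the same picture agreed to about 1.3 mm.

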